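Open the push-and-turn cap of the cleaner bottle on the shop counter

ROBOT

A 6-joint arm with a two-finger parallel gripper is mounted at the origin on the work surface. World frame = base frame: x ahead of the robot, y to its left, z up, the work surface at z = 0. Lengths are in mm, angles in rad, forces in N, time in s.
With the tool pointing down it reaches from about 350 to 775 mm from the base axis. Payload 7.3 kg.
Tool frame: the origin (TCP) lies midway between the tips of the shut fingers; the grasp point (between the pads) lies 19 mm behind it (grasp_offset is the z of the grasp point in the tool frame, in mm); z points along the fingers, y is the direction in which the jaws open and shut (so a half turn about z gives the same grasp; the last joint's range is limited). The gripper opens to 92 mm and grips with 3 to 60 N. Pads are 19 mm wide; open, the fingers measure 130 mm over their backs; the gripper's body (75 mm by 190 mm) begins 47 mm behind the grasp point.
Start: joints at [-0.146, 0.342, 1.524, -0, 1.275, -0.146], TCP at [525.022, 0.019, 193.841] pointing down, gripper open.
Joint ranges: [-2.53, 2.53], [-0.77, 2.02], [0.04, 2.7], [-1, 4.14], [0.28, 2.66], [-3.11, 3.11]. Speed limits (rad/s): [2.57, 2.57, 3.14, 3.14, 3.14, 3.14].

INTERFACE

Orientations are given as [roll, pitch, yaw] about the fixed x, y, z axes, in that order (R = Rz(yaw) Ry(pitch) Rx(roll)).
In Python, from plant import get_obs, capture, camera_model, close_job, boxes_of, regions_of, place_of, grasp_offset gives the robot as it stands. The module is installed in compiled form; this text tells all that it offers.
- The arm moves only by the tool send_rows, never from a script. Its argument "targets" is a list that holds one entry, the list of rows, each a list of 7 numbers: the turn, a rotation vector about the tool's x, y, z in degrees, then the shift along the tool's x, y, z in mm, then the closure, from -1 (fully open) to 1 (shut). A call has 1 to 5 rows; each row is the pose to reach, as a shift and turn from the pose commanded when the call began, along the tool's axes at that moment; what a row does not reach only later rows make up. A row lasts 1/12 s, in which the tool goes at most 41.7 mm and 7.16 degrees, less where a joint would pass 70% of its speed; a pose out of reach is approached as far as the arm can. A call with a gripper value outside its range is refused whole. The fingers move at their own pace and stop on an object; the grip force is fixed at half the most. Time passes only in rows, so rows that repeat a pose let the fingers close. It gives the time, the measured TCP pose, the force and the opening at its end, in the units of the state.
- get_obs(): the state, without advancing time (a new reading comes with each control period).
- capture(name): name is "scene" or "side" or "wrist"; returns the picture (480x640x3 uint8, red, green, blue); there is no depth.
- camera_model(name): a dict with "K" (3x3 intrinsics, pixels), "k1" (the pictures are not rectified: a ray, as slopes to the right and down, at radius r is drawn at 1 + k1 r^2 times it, then the intrinsics apply), "world_to_cam" (4x4, takes a point from world to camera coordinates). Camera axes: x right, y up, looking along -z (the intrinsics and any distortion apply to the point x, -y, -z); pixel columns grow to the right and rows downward; lengths in mm; the calibration is good to about 2 mm. A picture is of the moment at which its call begins: read the wrist's pose just before it. camera_model takes no time and is no camera call; for the wrist camera it gives the pose at the moment of the call.
- close_job(): hands the job in, once; it reports no verdict.
Trained networks look in the newest picture that a camera, given by its name, has taken for a name from the list of things; names that differ only in an ending like _2 or _b are one class to them, and where a whole thing is asked for, a point or a joint stands for the part that bears it (a point fixed in the world has none). Each returns a list of dicts, best first, with "conf" (0 to 1); they miss things now and then, are a little off and sometimes report something else, mostly with a low value. They report only what shows in the picture. A call takes as long as a camera call.
- boxes_of(label, camera): "location" ([row, column] in pixels, amid what is visible of it).
- regions_of(label, camera): "region" (480x640 bool, what is visible of it) and "location" ([row, column] in pixels, amid what is visible of it).
- place_of(label, camera): "location" ([row, column] in pixels: a listed point, or the origin of a listed thing).
The state is a dict: "time": time; "joint_positions": joint angles; "dq": joint speeds; "tau": joint torques, N m; "tool_pos": TCP position; "tcp_rot": TCP orientation; "contact_force": force on the tool from outside, world axes, zero at the start; "moment": the same for the moment, N m; "grip_width": finger opening in mm.
Only numpy, scipy, OpenCV 4.12 (cv2) and the standard library are available. Lean on these libraries where they do the work, as an engineer would, in place of code of your own. Each camera call takes 0.05 s, during which the arm holds its last target.

TASK

On the bench stand, swing the clear hinged cover up and ease it gently all the way onto its open stop so that it stays open. Then press the push-and-turn safety cap of the clamped cleaner bottle down, twist it anticlockwise while it is pressed, and lift it off. Finish while still holding the cap in the gripper, upright and at rest, straight above the bottle's mouth with 4 to 12 cm of clear air beneath it; do not put it down or let go, leave the cover open, and leave the other things on the counter where they are.

Things in the scene. Friction and masses are not known exactly. Their poses are not given: they have to be found in the camera images.
- station: Fixed, immovable bench stand, base plate 190 x 210 x 10 mm. Origin on the counter (height 0) on the axis of the white cleaner bottle clamped in it (68 mm across up to 56 mm high, cone to 68 mm, then narrow neck); z up. The cover's hinge is parallel to its x axis, on its +y side; hinge posts 16 mm square, 150 mm tall at x = +-78, y = +98 mm.
- cover (a joint): Angle of the clear cover (panel 140 x 130 mm, 9 mm rim): 0 = level, 145 mm above the counter over the bottle; grows as its -y edge swings up and over to +y; 1.75 rad = on its open stop, just past upright. Stiff hinge (0.55 N m of friction; cover 0.35 kg): it stays at whatever angle it is left. Starts at 0 to 0.5 rad.
- cover_hinge (a point): Point on the cover's hinge line, mid-length: 90 mm to +y of the bottle axis and 145 mm above the counter.
- cover_bar (a point): Middle of the cover's handle, a round steel bar 12 mm thick, 110 mm long, parallel to the station's x axis, 185 mm from the hinge line in the plane of the cover, beyond its free edge. It is the outer bar of a U-shaped loop: a gap 46 mm wide and 98 mm long for a finger lies between it and the cover's edge. Turns with the cover.
- cap_center (a point): Centre (half-way up) of the loose black ribbed cap: 50 mm across, 38 mm tall, about 40 g, z its axis. On the bottle it is 103 mm above the counter. Inner spring pushes it up (6 N; 11 N when down). Press 5 to 8 mm (8 = bottom) to free it, turn anticlockwise seen from above while down, by 58 to 84 deg (70 best; end stop from 80 on), then lift straight up. Its x axis starts along the station's.
- mouth (a point): Centre of the bottle's mouth, the top of the neck inside the cap, on the bottle axis 100 mm above the counter. A grey spring plunger 16 mm across stands 12 mm above it once the cap is off.
- tape_roll: Bystander: roll of grey tape lying flat, 90 mm across, 40 mm tall; origin at the centre of its underside.
- screw_jar: Bystander: small clear jar, 56 mm across, 70 mm tall; origin at the centre of its underside.
- spanner: Bystander: steel spanner 160 mm long lying flat along its x axis; origin on its underside.
- bolt_tin: Bystander: open tin of bolts 90 x 70 x 35 mm; origin at the centre of its underside.
- spray_can: Bystander: spray can 58 mm across, 170 mm tall; origin at the centre of its underside.
- screwdriver: Bystander: screwdriver 200 mm long lying along its x axis; origin on its underside.
- mug: Bystander: white mug 76 mm across, 90 mm tall; origin at the centre of its underside.

How it is judged (in metres and radians):
On the way, in this order (a step that is already met when the one before it is completed fails the run):
1. the cover stands fully open on its stop (value of joint cover above 1.65 rad), for 0.2 s.
2. the cap is pressed down by at least 3 mm with the cover open (value of joint cover above 1.65 rad and z of cap_center in the frame of station below 0.1 m), for 0.05 s.
3. the cap, still on the neck, has been twisted by at least 52 degrees (horizontal distance between cap_center and mouth below 0.03 m and z of cap_center in the frame of station below 0.107 m and angle between the x axis of cap_center and the x axis of station, either way round above 0.9 rad).
4. the cap is lifted clear above the neck (horizontal distance between cap_center and mouth below 0.03 m and z of cap_center in the frame of station above 0.14 m), for 0.1 s.
At the end, for the whole second after the job is handed in: The cover is open past 1.65 rad; the gripper holds the cap (finger force above 1 N) upright within 0.3 rad, its axis within 30 mm of the bottle's axis, its underside 35 to 140 mm above the mouth, touching nothing of the stand, slower than 50 mm/s; the program finishes while holding it (value of joint cover above 1.65 rad and horizontal distance between cap_center and mouth below 0.03 m and contact force between the fingers and cap above 1 N and z of cap_center in the frame of station between 0.154 and 0.259 m and angle between cap_center's own z axis and vertical below 0.3 rad and linear speed of cap below 0.05 m/s and contact force between cap and station below 0.1 N); the arm keeps its last pose, push and grip.
It fails at once if the cover is slammed onto its open stop (faster than 1.3 rad/s over the last 0.25 rad) (value of joint cover above 1.5 rad and velocity of joint cover above 1.3 rad/s).
It fails at once if a bystander is disturbed (moved more than 40 mm) (distance of any of tape_roll, screw_jar, spanner, bolt_tin, spray_can, screwdriver, mug from where it was at the start of the episode above 0.04 m).
It also fails if it takes over 58 s, if anything falls off the work surface, if the arm or the gripper's body presses on something with over 40 N, if the wrist force passes 120 N, or if a joint passes its speed limit or range.

## Working session

There is one attempt and no reset: what is moved stays moved. The work goes in short steps, Python scripts to look and compute and a tool call to move; the robot and the scene stay as the last step left them, time stands still between calls to the robot, and variables do not carry over. Pictures are saved under pics/ and viewed, and the job is handed in when it is done.

Besides the shell and the picture viewer there is one more tool, called by a JSON object that holds its "name" and its "arguments", one argument or row to a line. send_rows: Moves the arm, as the interface text tells. Its arguments: {"type":"object","properties":{"targets":{"type":"array","items":{"type":"array","items":{"type":"array","items":{"type":"number"}}}}},"required":["targets"]}

```bash
mkdir -p pics; ls; python3 - <<'E'
from plant import *
import cv2
print(get_obs(), grasp_offset)
for n in ("scene","side","wrist"):
    im=capture(n); cv2.imwrite(f"pics/{n}0.png",im[:,:,::-1]); print(n,camera_model(n))
    for l in ("cap_center","cover_hinge","cover_bar","mouth","station"):
        print(l,[(d['location'],round(d['conf'],2)) for d in place_of(l,n)])
E
```

```text
pics
{'time': 0.0, 'joint_positions': array([-1.45966567e-01,  3.42691095e-01,  1.52498323e+00, -2.62246474e-05,
        1.27538334e+00, -1.45993786e-01]), 'dq': array([-0.00104428, -0.00040569,  0.00080523, -0.00105075,  0.00108302,
        0.00267162]), 'tau': array([ 7.61924657e-04, -4.31245601e+01, -2.44219762e+01,  7.17750052e-02,
        5.59406646e-02, -1.04314388e-04]), 'tool_pos': array([5.24564015e+02, 9.50054843e-02, 1.93173198e+02]), 'tcp_rot': array([-3.14013958e+00, -1.88312704e-04,  1.57083106e+00]), 'contact_force': array([-0.26596449,  0.33465829, -0.31282144]), 'moment': array([ 0.03926662, -0.03415635,  0.02544027]), 'grip_width': 91.6882767918381} -18.8
scene {'K': array([[544.07797518,   0.        , 320.84784201],
       [  0.        , 544.07797518, 241.95222473],
       [  0.        ,   0.        ,   1.        ]]), 'k1': -0.1153226334676604, 'world_to_cam': array([[ 9.04520764e-01,  4.26247097e-01, -1.24739885e-02,
        -5.42997201e+02],
       [-3.23108826e-01,  7.04158538e-01,  6.32266906e-01,
         1.07150529e+02],
       [ 2.78285599e-01, -5.67868089e-
[... 1018 characters left out ...]

mouth [([232.2, 366.2], 0.7)]
station [([257.6, 364.6], 0.96)]
wrist {'K': array([[411.79787685,   0.        , 320.09183275],
       [  0.        , 411.79787685, 241.8634764 ],
       [  0.        ,   0.        ,   1.        ]]), 'k1': -0.09806062808175525, 'world_to_cam': array([[ 9.99998767e-01,  1.17398082e-03,  1.04310501e-03,
        -5.24707116e+02],
       [-8.11419443e-04,  9.54924210e-01, -2.96848604e-01,
         3.69311057e+01],
       [-1.34458080e-03,  2.96847392e-01,  9.54923985e-01,
        -3.91076438e+02],
       [ 0.00000000e+00,  0.00000000e+00,  0.00000000e+00,
         1.00000000e+00]])}
cap_center []
cover_hinge [([246.4, 210.9], 0.73)]
cover_bar []
mouth []
station []
```

View pics/scene0.png

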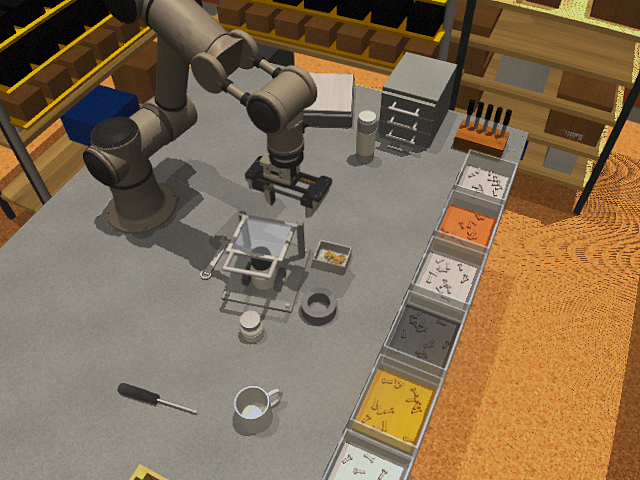

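View pics/side0.png

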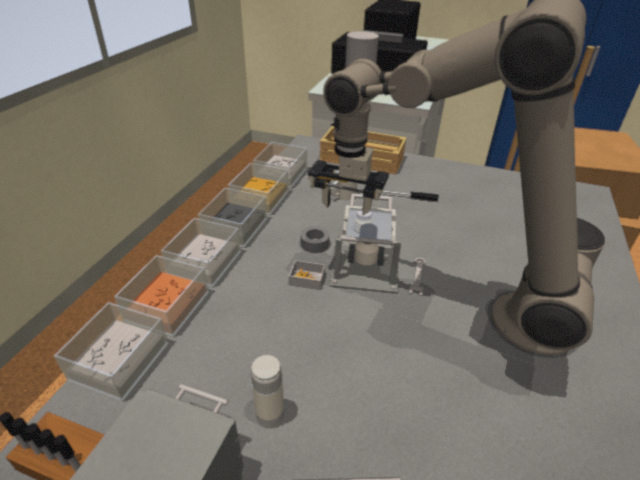

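View pics/wrist0.png

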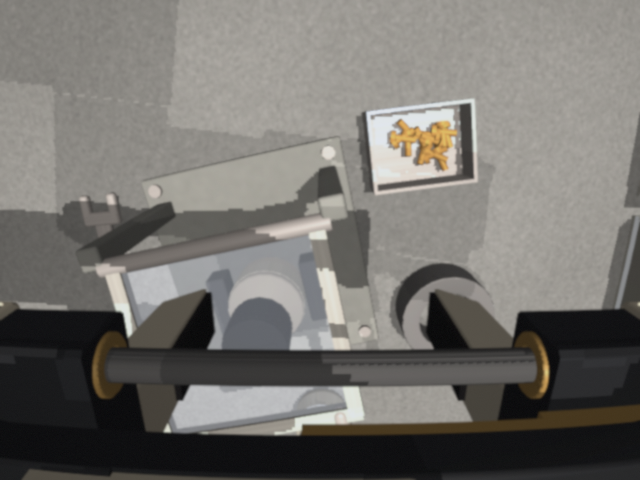

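```bash
cat > h.py <<'E'
import numpy as np, cv2
from plant import *
from scipy.optimize import least_squares
from scipy.spatial.transform import Rotation as Ro
def proj(P,m):
    P=np.atleast_2d(P); W=m['world_to_cam']; c=P@W[:3,:3].T+W[:3,3]
    s=np.stack([c[:,0]/-c[:,2],-c[:,1]/-c[:,2]],1); r2=(s**2).sum(1,keepdims=True)
    s=s*(1+m['k1']*r2); K=m['K']
    return np.stack([K[1,1]*s[:,1]+K[1,2],K[0,0]*s[:,0]+K[0,2]],1) # row,col
def st(x,y,yaw): # station->world fn
    R=Ro.from_euler('z',yaw).as_matrix()
    return lambda p:np.asarray(p)@R.T+np.array([x,y,0])
def bar(th,r=185,x=0): return np.array([x,90-r*np.cos(th),145+r*np.sin(th)])
PTS={'mouth':[0,0,100],'cap_center':[0,0,103],'station':[0,0,0],'cover_hinge':[0,90,145]}
def obs_pt(l,th): return bar(th) if l=='cover_bar' else np.array(PTS[l],float)
E
python3 - <<'E'
from h import *
D=[('scene','station',279.4,265.4),('scene','mouth',259,261.3),('scene','cover_hinge',220.6,265.8),('scene','cover_bar',270.9,245.8),
('side','cover_bar',196.3,372.5),('side','mouth',232.2,366.2),('side','station',257.6,364.6),('wrist','cover_hinge',246.4,210.9),('scene','cap_center',260.1,263)]
M={n:camera_model(n) for n in('scene','side','wrist')}
def f(p,full=False):
    S=st(*p[:3]); r=[]
    for n,l,a,b in D: r.append(proj(S(obs_pt(l,p[3])),M[n])[0]-[a,b])
    return np.array(r) if full else np.ravel(r)
for y0 in(-.5,.2,1):
    s=least_squares(f,[480,-50,y0,.2],loss='soft_l1',x_scale=[10,10,.1,.1]); print(s.x.round(3),s.cost)
print(f(s.x,True).round(1))
p=s.x;S=st(*p[:3])
im=cv2.imread('pics/wrist0.png')
for n in M:
    im=cv2.imread(f'pics/{n}0.png')
    L=[[a,b,c] for c in(0,10) for a,b in((-95,-105),(95,-105),(95,105),(-95,105))]+[bar(p[3],185,-55),bar(p[3],185,55),bar(p[3],0,-70),bar(p[3],0,70)]+[[a,98,150] for a in(-78,78)]
    for q in proj(S(L),M[n]): cv2.circle(im,(int(q[1]),int(q[0])),3,(0,0,255),1)
    if n=='scene': im=cv2.resize(im[170:350,170:370],None,fx=4,fy=4)[:600]; 
    if n=='side': im=cv2.resize(im[150:330,280:460],None,fx=3.3,fy=3.3)
    cv2.imwrite(f'pics/{n}_ov.png',im)
E
```

```text
[ 4.74929e+02 -8.44570e+01  1.97000e-01  1.38000e-01] 11.575171013426653
[ 4.74929e+02 -8.44570e+01  1.97000e-01  1.38000e-01] 11.57517101342661
[ 4.74929e+02 -8.44570e+01  1.97000e-01  1.38000e-01] 11.575171013426607
[[ 2.  -0.3]
 [-0.3  0.1]
 [ 0.4  4.7]
 [ 0.3  0.5]
 [-0.5 -0.9]
 [ 1.4  1.6]
 [ 2.5  0.4]
 [ 0.1  0.1]
 [-2.1 -1.7]]
```

View pics/wrist_ov.png

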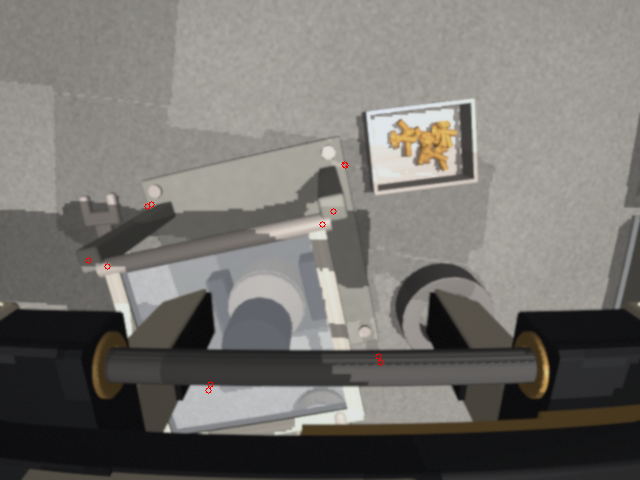

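View pics/scene_ov.png

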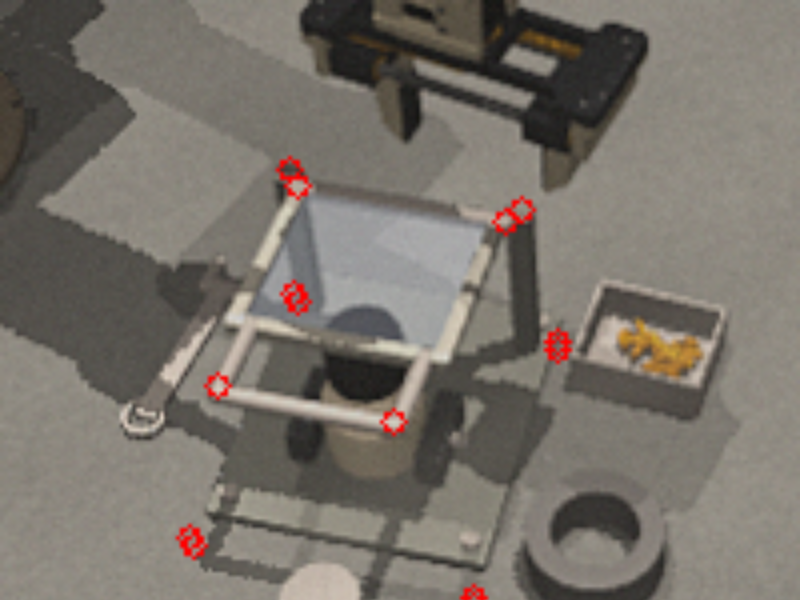

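View pics/side_ov.png

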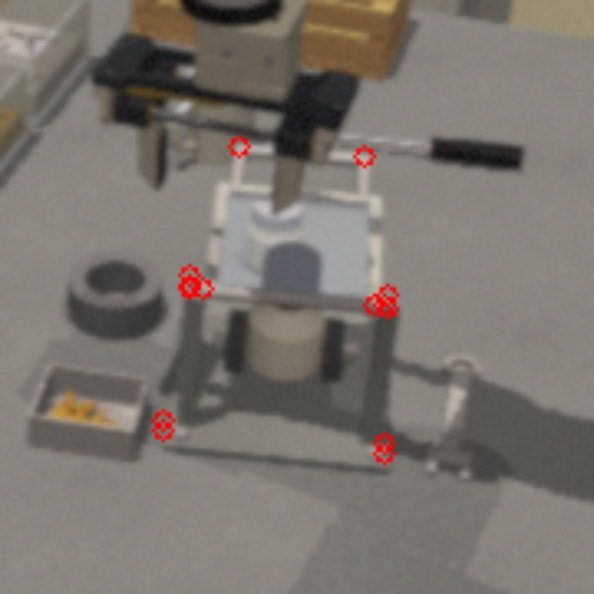

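{"name": "send_rows", "arguments": {
  "targets": [
    [[0,0,78.7,-176,-31,-15,0.2],[0,0,78.7,-176,-31,-15,0.2],[0,0,78.7,-176,-31,-15,0.2],[0,0,78.7,-176,-31,-15,0.2],[0,0,78.7,-176,-31,-15,0.2]]
  ]
}}

```text
time: 1.32
tool_pos: [493.2, -181.0, 209.4]
tcp_rot: [3.14, 0.002, 0.936]
contact_force: [0.5, 0.2, 0.2]
grip_width: 63.0
```

```bash
cat >> h.py <<'E'
P=[474.9,-84.5,0.197]
def rel(pos_st,phi_deg,o=None,P=None):
    """target TCP station pos, jaw dir angle phi (station x), tool down -> turn,shift in tool axes"""
    P=P or globals()['P']; o=o or get_obs()
    R0=Ro.from_euler('xyz',o['tcp_rot']).as_matrix()
    a=np.radians(phi_deg)+P[2]; y=np.array([np.cos(a),np.sin(a),0]); z=np.array([0,0,-1.]); x=np.cross(y,z)
    R1=np.stack([x,y,z],1); t=Ro.from_matrix(R0.T@R1).as_rotvec(degrees=True)
    return t.round(2),(R0.T@(st(*P)(pos_st)-o['tool_pos'])).round(1)
def show():
    o=get_obs(); print(round(o['time'],2),o['tool_pos'].round(1),o['tcp_rot'].round(3),'F',o['contact_force'].round(1),'M',o['moment'].round(2),'w',round(o['grip_width'],1),'q',o['joint_positions'].round(2))
    return o
E
python3 -c "
from h import *
show(); print(rel(bar(.138)+[0,0,35],-90))"
```

```text
1.32 [ 493.2 -181.   209.4] [3.14e+00 2.00e-03 9.36e-01] F [0.5 0.2 0.2] M [0.01 0.05 0.04] w 63.0 q [-0.5   0.33  1.5  -0.    1.31  0.14]
(array([ 0.14,  0.05, 42.35]), array([ 4.1, -3. ,  3.9]))
```

{"name": "send_rows", "arguments": {
  "targets": [
    [[0,0,42.4,4,-3,4,0.2],[0,0,42.4,4,-3,4,0.2],[0,0,42.4,4,-3,4,0.2],[0,0,42.4,4,-3,4,0.2],[0,0,42.4,4,-3,4,0.2]]
  ]
}}

```text
time: 1.73
tool_pos: [493.9, -171.1, 204.8]
tcp_rot: [-3.142, -0.0, 0.314]
contact_force: [0.7, 0.4, -0.2]
grip_width: 37.2
```

{"name": "send_rows", "arguments": {
  "targets": [
    [[0,0,6.6,0,0,0,0.2],[0,0,6.6,0,0,0,0.2]]
  ]
}}

```text
time: 1.9
tool_pos: [493.9, -171.0, 204.9]
tcp_rot: [3.142, -0.0, 0.201]
contact_force: [0.1, 0.4, 0.2]
grip_width: 36.9
```

```bash
python3 - <<'E'
from h import *
show(); print(rel(bar(.138)+[0,0,-17],-90))
for n in('wrist','scene'):
    im=capture(n)[:,:,::-1].copy(); m=camera_model(n)
    S=st(*P)
    L=[bar(.138,185,x) for x in(-55,0,55)]+[bar(.138,0,x) for x in (-70,70)]+[bar(.138,130,x) for x in (-70,70)]+[[0,0,122]]
    for q in proj(S(L),m): cv2.circle(im,(int(q[1]),int(q[0])),3,(0,0,255),1)
    cv2.imwrite(f'pics/{n}1.png',im)
    print([(d['location'],round(d['conf'],2)) for d in place_of('cover_bar',n)],proj(S(bar(.138)),m))
E
```

```text
1.9 [ 493.9 -171.   204.9] [ 3.142 -0.     0.201] F [0.1 0.4 0.2] M [0.05 0.11 0.03] w 36.9 q [-0.48  0.33  1.51  0.    1.3   0.89]
(array([ 0.  , -0.01,  0.26]), array([-1.7,  4.7, 51.4]))
[([259.0, 329.4], 0.63)] [[261.4075984  329.49677139]]
[([268.6, 245.2], 0.96)] [[271.24168044 246.21842418]]
```

View pics/wrist1.png

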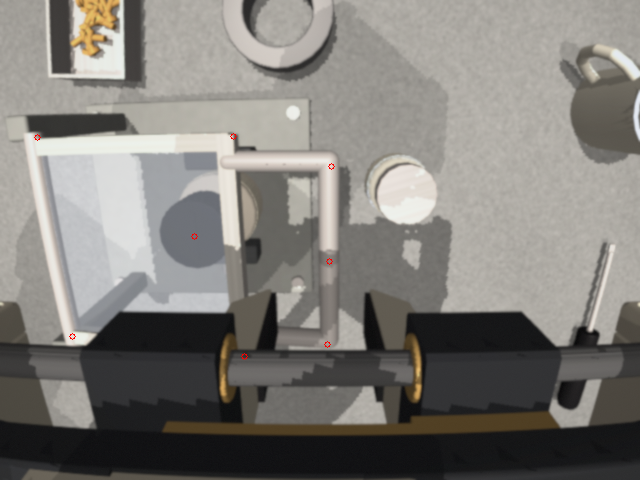

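View pics/scene1.png

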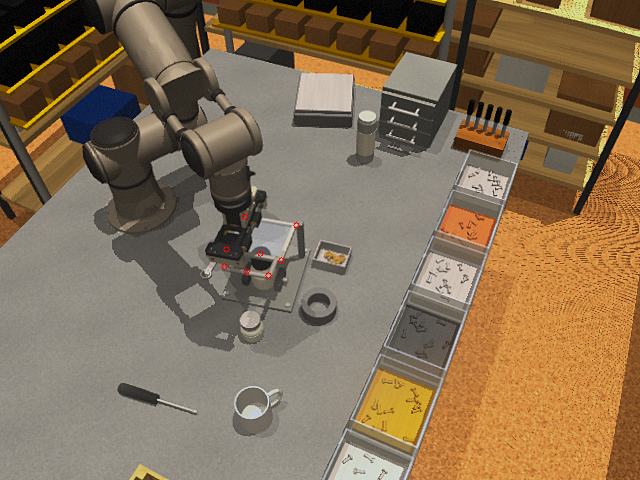

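{"name": "send_rows", "arguments": {
  "targets": [
    [[0,0,0.3,-2,4.5,20,0.2],[0,0,0.3,-2,4.5,40,0.2],[0,0,0.3,-2,4.5,51,0.2],[0,0,0.3,-2,4.5,51,0.2]]
  ]
}}

```text
time: 2.43
tool_pos: [491.4, -175.1, 151.4]
tcp_rot: [-3.139, 0.004, 0.202]
contact_force: [-0.6, 0.9, -0.6]
grip_width: 36.9
```

{"name": "send_rows", "arguments": {
  "targets": [
    [[0,0,0,0,0,0,1],[0,0,0,0,0,0,1],[0,0,0,0,0,0,1],[0,0,0,0,0,0,1],[0,0,0,0,0,0,1]]
  ]
}}

```text
time: 2.85
tool_pos: [493.2, -175.9, 154.5]
tcp_rot: [3.141, -0.001, 0.201]
contact_force: [-0.2, -0.8, 0.4]
grip_width: 8.2
```

```bash
python3 - <<'E'
from h import *
o=show(); p=o['tool_pos']+[0,0,18.8]; ps=Ro.from_euler('z',-P[2]).apply(p-[P[0],P[1],0]); print('grasp in st',ps.round(1))
R0=Ro.from_euler('xyz',o['tcp_rot']).as_matrix()
g=bar(.138)
def s(th): # shift from current cmd to angle th
    d=bar(th)-bar(t0); return (R0.T@Ro.from_euler('z',P[2]).apply(d)).round(1)
t0=.138
for th in np.linspace(.138,1.78,13): print(round(th,3),s(th))
E
```

```text
2.85 [ 493.2 -175.9  154.5] [ 3.141e+00 -1.000e-03  2.010e-01] F [-0.2 -0.8  0.4] M [0.03 0.07 0.01] w 8.2 q [-0.49  0.37  1.59  0.    1.18  0.88]
grasp in st [ 1.000e-01 -9.330e+01  1.733e+02]
0.138 [0. 0. 0.]
0.275 [  0.   -5.2 -24.8]
0.412 [  0.1 -13.7 -48.6]
0.548 [  0.2 -25.3 -71. ]
0.685 [  0.2 -39.9 -91.7]
0.822 [   0.3  -57.2 -110.1]
0.959 [   0.4  -76.9 -126.1]
1.096 [   0.5  -98.5 -139.2]
1.233 [   0.6 -121.7 -149.2]
1.37 [   0.7 -146.1 -155.9]
1.506 [   0.8 -171.2 -159.3]
1.643 [   0.9 -196.5 -159.2]
1.78 [   1.  -221.5 -155.7]
```

{"name": "send_rows", "arguments": {
  "targets": [
    [[0,0,0,0,0,0,1],[0,0,0,0,0,0,1]]
  ]
}}

```text
time: 3.02
tool_pos: [493.0, -175.8, 154.1]
tcp_rot: [3.141, -0.0, 0.2]
contact_force: [0.2, 0.1, -0.3]
grip_width: 0.5
```

```bash
python3 - <<'E'
from h import *
show()
for n in('wrist','scene'):
    im=capture(n)[:,:,::-1].copy()
    if n=='scene': im=cv2.resize(im[170:320,170:370],None,fx=4,fy=4)
    cv2.imwrite(f'pics/{n}2.png',im)
E
```

```text
3.02 [ 493.  -175.8  154.1] [ 3.141 -0.     0.2  ] F [ 0.2  0.1 -0.3] M [0.03 0.08 0.  ] w 0.5 q [-0.49  0.37  1.59  0.    1.18  0.88]
```

View pics/wrist2.png

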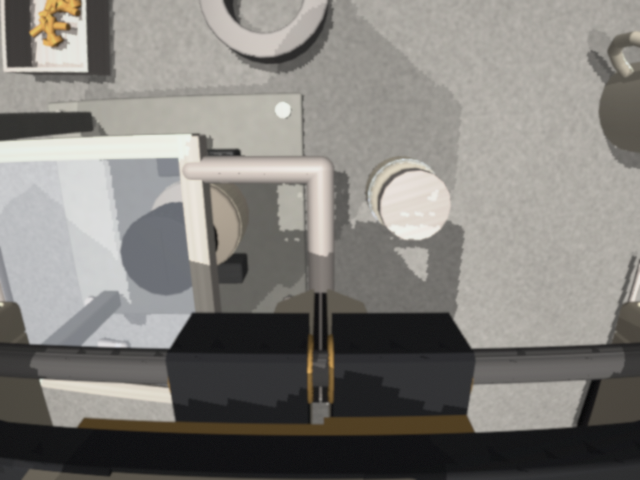

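View pics/scene2.png

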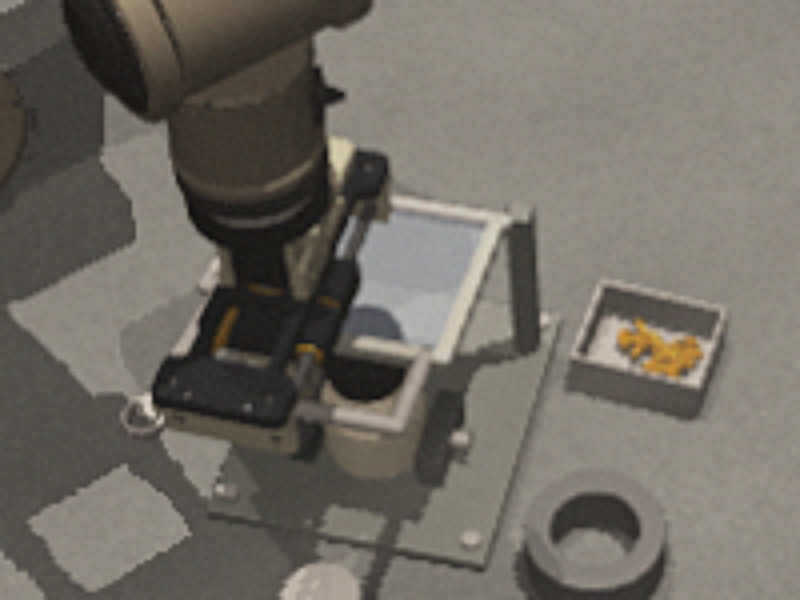

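```bash
python3 - <<'E'
from h import *
S=st(*P)
for n in('scene','side','wrist'):
    im=capture(n); m=camera_model(n); cv2.imwrite(f'pics/{n}3.png',im[:,:,::-1])
    print(n,[(d['location'],round(d['conf'],2)) for d in place_of('cover_bar',n)])
    for th in(-.1,0,.07,.14,.25): print(th,proj(S(bar(th)),m)[0].round(1),proj(S([bar(th,185,55)]),m)[0].round(1))
im=cv2.imread('pics/side3.png'); cv2.imwrite('pics/side3c.png',cv2.resize(im[130:280,270:470],None,fx=4,fy=4))
E
```

```text
scene [([270.6, 244.0], 0.83)]
-0.1 [282.3 248.3] [286.8 270.2]
0 [278.2 247.3] [282.7 269.4]
0.07 [274.8 246.7] [279.3 269. ]
0.14 [271.1 246.2] [275.6 268.7]
0.25 [264.7 245.7] [269.2 268.4]
side [([193.5, 370.3], 0.98)]
-0.1 [208.1 370.3] [206.4 352.1]
0 [202.7 370.9] [201.  352.5]
0.07 [199.1 371.2] [197.4 352.8]
0.14 [195.7 371.6] [194. 353.]
0.25 [190.6 372.1] [188.9 353.3]
wrist []
-0.1 [262.4 323.3] [164. 324.]
0 [274.5 325.3] [168.4 326.2]
0.07 [284.3 324.7] [172.  325.6]
0.14 [295.3 322. ] [176.1 322.8]
0.25 [315.4 312.7] [183.6 312.6]
```

View pics/side3c.png

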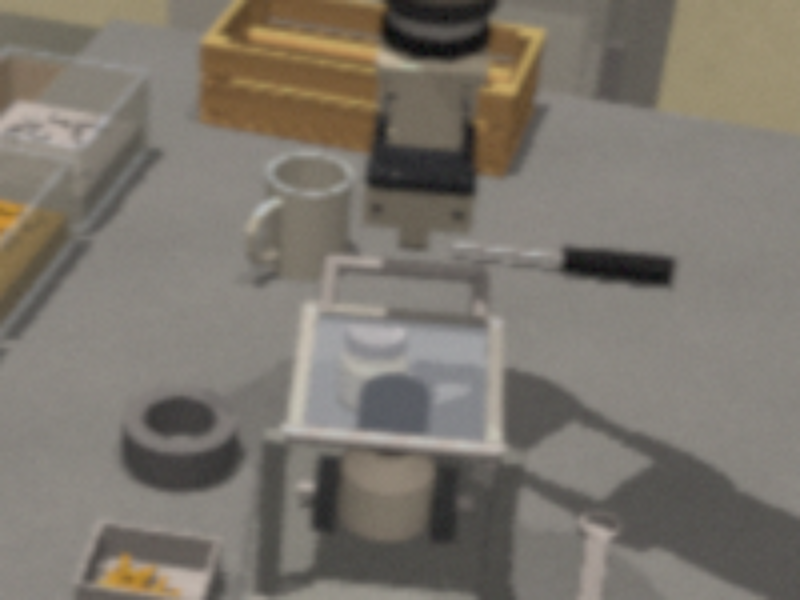

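```bash
python3 - <<'E'
from h import *
o=show()
for n in('scene','side','wrist'):
    m=camera_model(n); print(n,proj(o['tool_pos'],m)[0].round(1),proj(o['tool_pos']+[0,0,19],m)[0].round(1))
im=cv2.imread('pics/scene3.png'); print(im.shape)
m=camera_model('side')
im=cv2.resize(cv2.imread('pics/side3.png')[130:280,270:470],None,fx=4,fy=4)
for z,c in((0,(0,0,255)),(19,(0,255,0)),(66,(255,0,0))):
    q=proj(o['tool_pos']+[0,0,z],m)[0]; cv2.circle(im,(int((q[1]-270)*4),int((q[0]-130)*4)),4,c,-1)
cv2.imwrite('pics/side3d.png',im)
E
```

```text
3.42 [ 492.9 -175.8  153.8] [-3.142 -0.     0.2  ] F [-0.6  0.5  0.1] M [0.01 0.14 0.01] w 0.3 q [-0.49  0.37  1.59  0.    1.18  0.88]
scene [275.3 247. ] [270.6 246. ]
side [200.6 371.2] [195.1 371.7]
wrist [281.5 321.6] [297.6 321.7]
(480, 640, 3)
```

View pics/side3d.png

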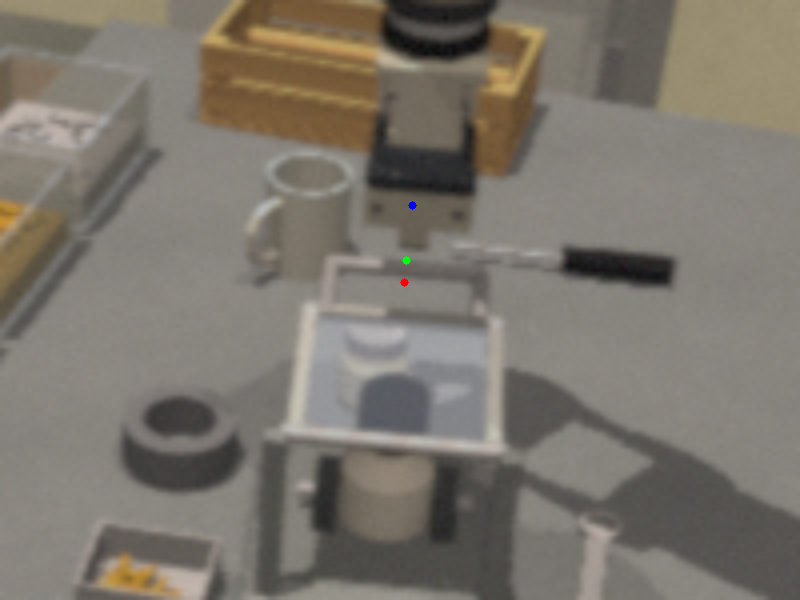

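```bash
python3 - <<'E'
import cv2,numpy as np
a=cv2.resize(cv2.imread('pics/side3.png')[165:225,340:400],None,fx=6.6,fy=9,interpolation=cv2.INTER_CUBIC)
b=cv2.resize(cv2.imread('pics/scene3.png')[230:290,220:280],None,fx=6.6,fy=9,interpolation=cv2.INTER_CUBIC)
cv2.imwrite('pics/z3.png',np.hstack([a,b]))
E
```

```text
(no output)
```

View pics/z3.png

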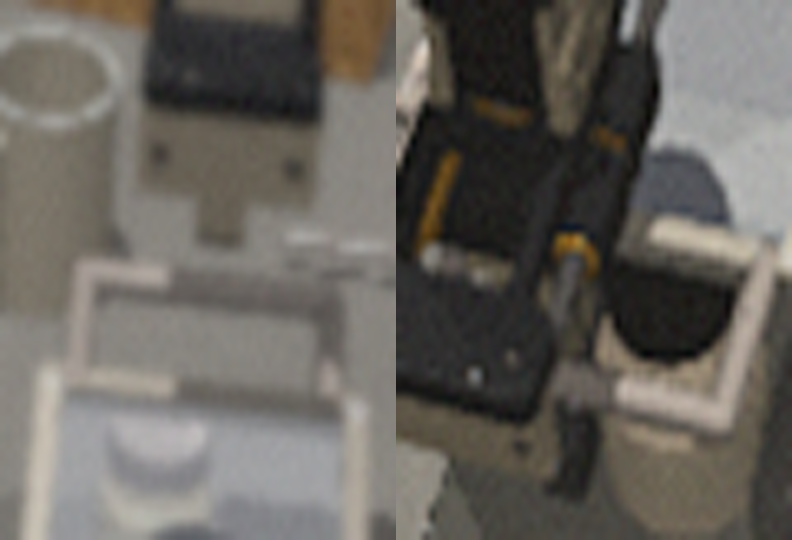

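```bash
python3 - <<'E'
from h import *
T=np.array([524.6,.1,193.2])
for n in('side','scene'):
    m=camera_model(n)
    im=cv2.imread(f'pics/{n}0.png')
    L=[T+[s*55,0,z] for s in(-1,0,1) for z in(0,19)]
    q=proj(L,m); print(n,q.round(1).tolist())
    c=q[0].astype(int); r0,c0=c[0]-50,c[1]-60
    z=cv2.resize(im[r0:r0+90,c0:c0+120],None,fx=5,fy=5,interpolation=cv2.INTER_CUBIC)
    for i,p in enumerate(q): cv2.circle(z,(int((p[1]-c0)*5),int((p[0]-r0)*5)),3,(0,0,255) if i%2==0 else (0,255,0),-1)
    cv2.imwrite(f'pics/{n}0z.png',z)
E
```

```text
side [[223.6, 364.6], [217.6, 365.2], [219.2, 344.5], [213.3, 344.8], [215.0, 324.8], [209.1, 325.0]]
scene [[210.8, 272.5], [205.6, 271.9], [217.6, 292.1], [212.4, 291.7], [224.7, 312.2], [219.5, 312.0]]
```

View pics/side0z.png

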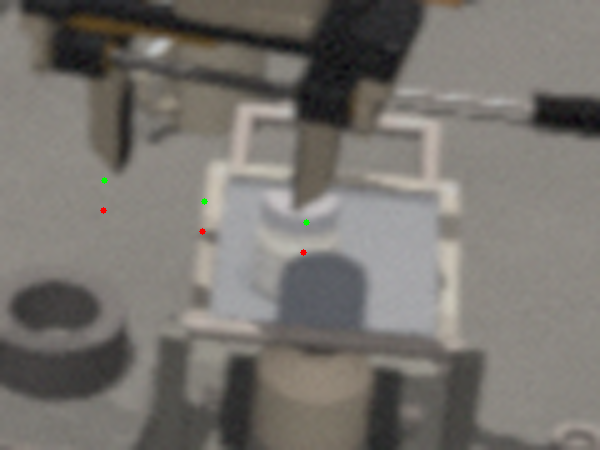

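View pics/scene0z.png

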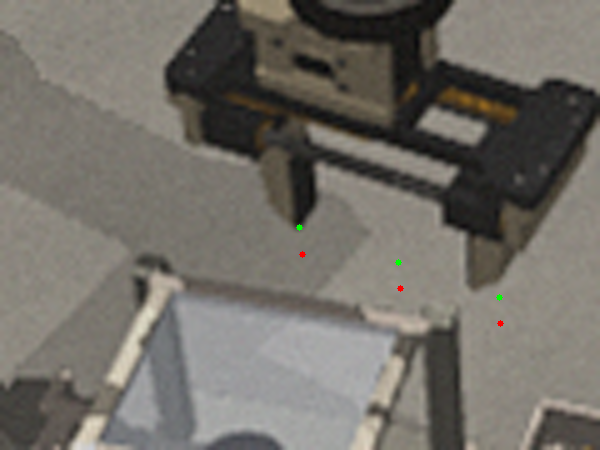

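```bash
python3 - <<'E'
from h import *
M={n:camera_model(n) for n in('side','scene')}
def tri(a,b):
    f=lambda p:np.r_[proj(p,M['side'])[0]-a,proj(p,M['scene'])[0]-b]
    s=least_squares(f,[500,-100,150]); print(s.x.round(1),s.fun.round(1))
tri([192.2,373],[268,247])
# open tips at start (side left finger = +x? ): zoom coords
def zc(q,c): r0,c0=int(q[0])-50,int(q[1])-60; return [r0+c[1]/5,c0+c[0]/5]
s0=(223.6,364.6); k0=(210.8,272.5)
tri(zc(s0,(300,207)),zc(k0,(297,226)))
tri(zc(s0,(118,170)),zc(k0,(480,288)))
W=camera_model('wrist')['world_to_cam']; o=get_obs(); c=-W[:3,:3].T@W[:3,3]; R=Ro.from_euler('xyz',o['tcp_rot']).as_matrix()
print('cam in tool',R.T@(c-o['tool_pos']))
E
```

```text
[ 493.5 -174.6  182.6] [ 0.2 -1.3 -0.2 -1. ]
[472.9  -4.2 218.9] [-0.1  0.6  0.1  0.6]
[572.1  -3.3 218.7] [-0.   0.5  0.1  0.5]
cam in tool [  80.20564431   -0.68114943 -191.10280074]
```

{"name": "send_rows", "arguments": {
  "targets": [
    [[0,0,0,0,0,-4,0.2],[0,0,0,0,0,-4,0.2],[0,0,0,0,0,-4,0.2],[0,0,0,0,0,-4,0.2],[0,0,0,0,0,-4,0.2]]
  ]
}}

```text
time: 3.83
tool_pos: [492.8, -175.8, 157.8]
tcp_rot: [-3.142, -0.0, 0.2]
contact_force: [-0.0, -1.5, 0.3]
grip_width: 29.3
```

{"name": "send_rows", "arguments": {
  "targets": [
    [[0,0,0,0,0,10,0.2],[0,0,0,0,0,20,0.2],[0,0,0,0,0,30,0.2],[0,0,0,0,0,33,0.2]]
  ]
}}

```text
time: 4.17
tool_pos: [491.6, -175.1, 122.3]
tcp_rot: [-3.139, 0.003, 0.2]
contact_force: [-0.5, 0.1, -0.0]
grip_width: 36.9
```

{"name": "send_rows", "arguments": {
  "targets": [
    [[0,0,0,0,0,0,1],[0,0,0,0,0,0,1],[0,0,0,0,0,0,1],[0,0,0,0,0,0,1],[0,0,0,0,0,0,1]]
  ]
}}

```text
time: 4.58
tool_pos: [493.3, -176.3, 125.3]
tcp_rot: [3.14, -0.001, 0.2]
contact_force: [1.0, -2.1, -0.2]
grip_width: 10.9
```

{"name": "send_rows", "arguments": {
  "targets": [
    [[0,0,0,0,0,0,1],[0,0,0,0,0,0,1]]
  ]
}}

```text
time: 4.75
tool_pos: [493.3, -176.3, 125.3]
tcp_rot: [3.14, -0.001, 0.2]
contact_force: [0.6, -1.7, 1.2]
grip_width: 11.1
```

```bash
python3 - <<'E'
import numpy as np
T=[[.138,.2,.28,.37,.46,.55],[.55,.64,.73,.82,.91,1.0],[1.0,1.09,1.17,1.25,1.33,1.40],[1.40,1.45,1.5,1.54,1.58,1.61],[1.61,1.64,1.67,1.70,1.72,1.74]]
for t in T: print([[round(185*(np.cos(x)-np.cos(t[0])),1),round(-185*(np.sin(x)-np.sin(t[0])),1)] for x in t[1:]])
E
```

```text
[[np.float64(-1.9), np.float64(-11.3)], [np.float64(-5.4), np.float64(-25.7)], [np.float64(-10.8), np.float64(-41.4)], [np.float64(-17.5), np.float64(-56.7)], [np.float64(-25.5), np.float64(-71.2)]]
[[np.float64(-9.3), np.float64(-13.8)], [np.float64(-19.9), np.float64(-26.7)], [np.float64(-31.5), np.float64(-38.6)], [np.float64(-44.2), np.float64(-49.4)], [np.float64(-57.8), np.float64(-59.0)]]
[[np.float64(-14.4), np.float64(-8.4)], [np.float64(-27.8), np.float64(-14.7)], [np.float64(-41.6), np.float64(-19.9)], [np.float64(-55.8), np.float64(-24.0)], [np.float64(-68.5), np.float64(-26.6)]]
[[np.float64(-9.2), np.float64(-1.3)], [np.float64(-18.4), np.float64(-2.2)], [np.float64(-25.7), np.float64(-2.6)], [np.float64(-33.1), np.float64(-2.7)], [np.float64(-38.7), np.float64(-2.5)]]
[[np.float64(-5.5), np.float64(0.3)], [np.float64(-11.1), np.float64(0.8)], [np.float64(-16.6), np.float64(1.4)], [np.float64(-20.2), np.float64(1.9)], [np.float64(-23.9), np.float64(2.5)]]
```

{"name": "send_rows", "arguments": {
  "targets": [
    [[0,0,0,0,-2,-11.3,1],[0,0,0,0,-5.4,-25.7,1],[0,0,0,0,-10.8,-41.4,1],[0,0,0,0,-17.5,-56.7,1],[0,0,0,0,-25.5,-71.2,1]]
  ]
}}

```text
time: 5.17
tool_pos: [488.4, -153.5, 197.2]
tcp_rot: [3.136, -0.001, 0.2]
contact_force: [2.0, -9.2, -1.1]
grip_width: 10.7
```

```bash
python3 -c "
from h import *
o=show(); print('grasp st',Ro.from_euler('z',-P[2]).apply(o['tool_pos']+[0,0,45]-[P[0],P[1],0]).round(1),bar(.55))"
```

```text
5.17 [ 488.4 -153.5  197.2] [ 3.136e+00 -1.000e-03  2.000e-01] F [ 2.  -9.2 -1.1] M [-1.93 -0.18 -0.01] w 10.7 q [-0.45  0.31  1.56 -0.    1.27  0.92]
grasp st [-2.000e-01 -7.030e+01  2.422e+02] [  0.         -67.71703658 241.69713735]
```

{"name": "send_rows", "arguments": {
  "targets": [
    [[0,0,0,0,-9.3,-13.8,1],[0,0,0,0,-19.9,-26.7,1],[0,0,0,0,-31.5,-38.6,1],[0,0,0,0,-44.2,-49.4,1],[0,0,0,0,-57.8,-59,1]]
  ]
}}

```text
time: 5.58
tool_pos: [477.3, -100.0, 259.0]
tcp_rot: [3.127, -0.003, 0.198]
contact_force: [-3.8, -19.4, 13.1]
grip_width: 10.8
```

{"name": "send_rows", "arguments": {
  "targets": [
    [[0,0,0,0,-14.4,-8.4,1],[0,0,0,0,-27.8,-14.7,1],[0,0,0,0,-41.6,-19.9,1],[0,0,0,0,-55.8,-24,1],[0,0,0,0,-68.5,-26.6,1]]
  ]
}}

```text
time: 6.0
tool_pos: [463.4, -30.2, 286.5]
tcp_rot: [3.132, -0.005, 0.199]
contact_force: [-6.9, -11.5, 20.1]
grip_width: 11.1
```

```bash
python3 - <<'E'
from h import *
o=show(); print('grasp st',Ro.from_euler('z',-P[2]).apply(o['tool_pos']+[0,0,45]-[P[0],P[1],0]).round(1),bar(1.4))
a=capture('scene'); b=capture('side')
a=cv2.resize(a[130:290,190:330],(400,457)); b=cv2.resize(b[100:260,300:440],(400,457))
cv2.imwrite('pics/c4.png',np.hstack([a,b])[:,:,::-1])
E
```

```text
6.0 [463.4 -30.2 286.5] [ 3.132 -0.005  0.199] F [ -6.9 -11.5  20.1] M [-2.03  1.35  0.05] w 11.1 q [-0.23  0.16  1.51 -0.01  1.46  1.15]
grasp st [ -0.7  55.5 331.5] [  0.          58.55607856 327.30820005]
```

View pics/c4.png

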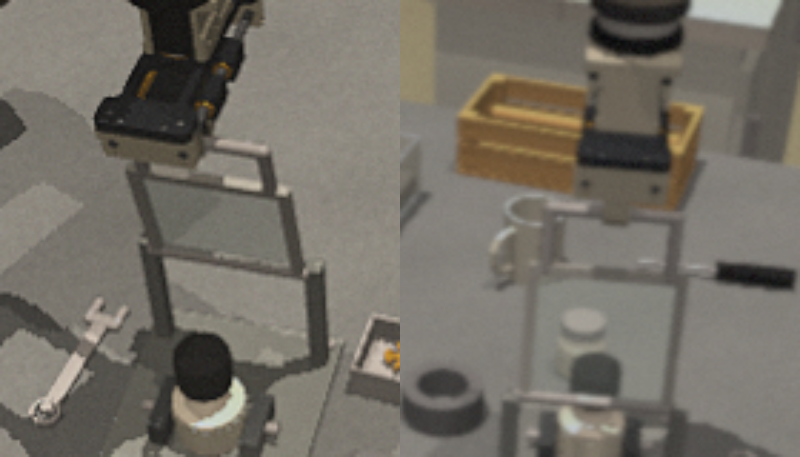

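{"name": "send_rows", "arguments": {
  "targets": [
    [[0,0,0,0,-9.2,-3,1],[0,0,0,0,-18.4,-5,1],[0,0,0,0,-25.7,-5.6,1],[0,0,0,0,-33.1,-5.7,1],[0,0,0,0,-38.7,-5.5,1]]
  ]
}}

```text
time: 6.52
tool_pos: [454.5, 10.1, 288.6]
tcp_rot: [3.138, -0.001, 0.2]
contact_force: [-3.3, -5.4, 8.6]
grip_width: 11.1
```

```bash
python3 - <<'E'
from h import *
o=show(); print('grasp st',Ro.from_euler('z',-P[2]).apply(o['tool_pos']+[0,0,45]-[P[0],P[1],0]).round(1),bar(1.61))
E
```

```text
6.52 [454.5  10.1 288.6] [ 3.138e+00 -1.000e-03  2.000e-01] F [-3.3 -5.4  8.6] M [-1.07  0.71  0.12] w 11.1 q [-0.14  0.15  1.52 -0.    1.47  1.23]
grasp st [ -1.5  96.7 333.6] [  0.          97.25082188 329.85785237]
```

{"name": "send_rows", "arguments": {
  "targets": [
    [[0,0,0,0,-5.5,0.3,1],[0,0,0,0,-11,0.8,1],[0,0,0,0,-16.6,1.4,1],[0,0,0,0,-20.2,1.9,1],[0,0,0,0,-24,2.5,1]]
  ]
}}

```text
time: 6.93
tool_pos: [449.5, 33.7, 285.5]
tcp_rot: [3.139, 0.001, 0.2]
contact_force: [-3.7, -3.9, 6.3]
grip_width: 11.0
```

{"name": "send_rows", "arguments": {
  "targets": [
    [[0,0,0,0,-2,0,1],[0,0,0,0,-4,0.5,1],[0,0,0,0,-5,1,1]]
  ]
}}

```text
time: 7.18
tool_pos: [449.2, 35.7, 285.1]
tcp_rot: [3.133, -0.0, 0.199]
contact_force: [-4.1, -18.6, 12.3]
grip_width: 11.1
```

```bash
python3 - <<'E'
from h import *
o=show(); print('grasp st',Ro.from_euler('z',-P[2]).apply(o['tool_pos']+[0,0,45]-[P[0],P[1],0]).round(1),bar(1.75))
E
```

```text
7.18 [449.2  35.7 285.1] [ 3.133 -0.     0.199] F [ -4.1 -18.6  12.3] M [-3.31  0.77  0.07] w 11.1 q [-0.08  0.14  1.54 -0.01  1.46  1.29]
grasp st [ -1.7 122.9 330.1] [  0.         122.9755203  327.03740017]
```

{"name": "send_rows", "arguments": {
  "targets": [
    [[0,0,0,0,1.5,0,1],[0,0,0,0,1.5,0,0],[0,0,0,0,1.5,0,0],[0,0,0,0,1.5,0,0],[0,0,0,0,1.5,0,0]]
  ]
}}

```text
time: 7.6
tool_pos: [449.3, 38.2, 283.4]
tcp_rot: [-3.141, 0.0, 0.201]
contact_force: [0.6, -0.2, 0.3]
grip_width: 32.8
```

{"name": "send_rows", "arguments": {
  "targets": [
    [[0,0,0,0,0,-20,-1],[0,0,0,0,0,-45,-1],[0,0,0,30,40,-65,-1],[0,0,0,30,80,-65,-1],[0,0,0,30,120,-65,-1]]
  ]
}}

```text
time: 8.02
tool_pos: [503.0, -68.0, 349.7]
tcp_rot: [3.141, -0.003, 0.204]
contact_force: [1.5, -0.3, 0.9]
grip_width: 66.6
```

```bash
python3 - <<'E'
from h import *
o=show()
for n in('scene','side','wrist'):
    im=capture(n); cv2.imwrite(f'pics/{n}5.png',im[:,:,::-1]); m=camera_model(n)
    for l in('cap_center','cover_bar','cover_hinge','mouth','station'):
        print(n,l,[(d['location'],round(d['conf'],2)) for d in place_of(l,n)][:2],proj(st(*P)(obs_pt(l,1.75)),m)[0].round(1))
E
```

```text
8.02 [503.  -68.  349.7] [ 3.141e+00 -3.000e-03  2.040e-01] F [ 1.5 -0.3  0.9] M [ 0.05  0.04 -0.04] w 66.6 q [-0.29  0.24  1.25  0.    1.65  1.08]
scene cap_center [([258.6, 262.3], 0.94)] [258.  261.3]
scene cover_bar [([158.7, 268.5], 0.7)] [159.7 268.2]
scene cover_hinge [([222.0, 266.4], 0.75)] [221.1 270.5]
scene mouth [([260.1, 261.3], 0.67)] [258.7 261.4]
scene station [([280.4, 266.3], 0.63)] [281.4 265.1]
side cap_center [] [232.7 367.9]
side cover_bar [([189.1, 374.5], 0.96), ([194.0, 345.4], 0.21)] [187.3 372.9]
side cover_hinge [([193.5, 408.3], 0.65), ([237.9, 370.2], 0.62)] [240.  367.3]
side mouth [([232.8, 365.7], 0.81)] [233.6 367.8]
side station [([257.5, 366.5], 0.69), ([193.3, 341.0], 0.61)] [260.1 365. ]
wrist cap_center [([71.2, 239.5], 0.62), ([220.8, 327.7], 0.57)] [219.1 331.8]
wrist cover_bar [([313.7, 129.7], 0.97)] [311.5 131.9]
wrist cover_hinge [([229.8, 240.7], 0.62)] [228.9 242.7]
wrist mouth [([72.2, 244.6], 0.25)] [218.4 331.7]
wrist station [([200.0, 329.7], 0.95)] [200.3 329.7]
```

View pics/wrist5.png

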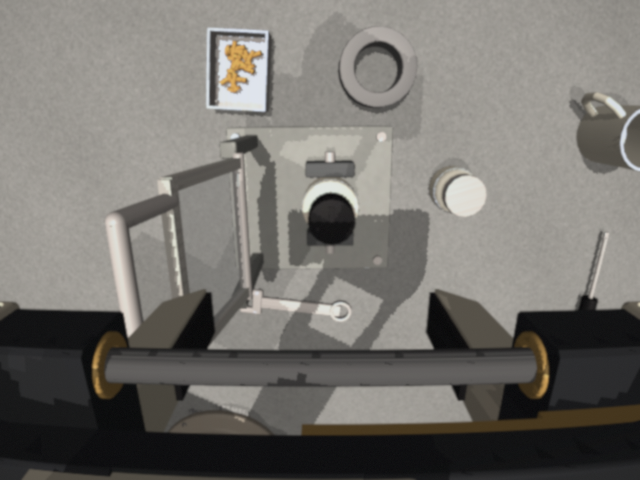

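View pics/scene5.png

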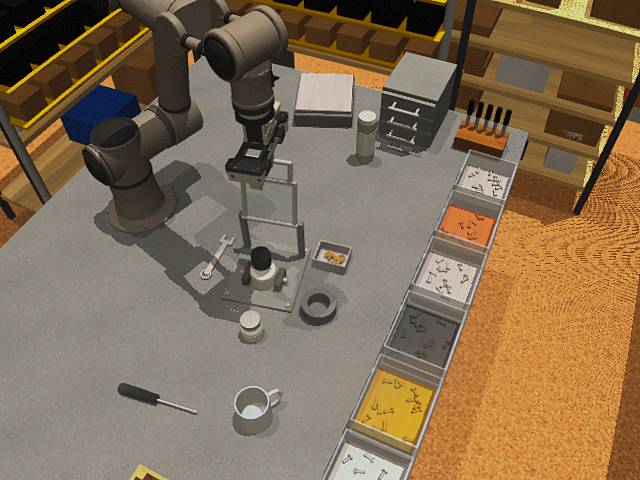

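```bash
python3 - <<'E'
from h import *
W=camera_model('wrist')['world_to_cam']; c=-W[:3,:3].T@W[:3,3]
out=[]
for n in('scene','side'):
    m=camera_model(n); q=proj(c,m)[0]; im=cv2.imread(f'pics/{n}5.png')
    r0,c0=max(0,int(q[0])-30),int(q[1])-50
    z=cv2.resize(im[r0:r0+130,c0:c0+90],None,fx=4.4,fy=4.4,interpolation=cv2.INTER_CUBIC)
    cv2.circle(z,(int((q[1]-c0)*4.4),int((q[0]-r0)*4.4)),3,(0,0,255),-1); out.append(z)
cv2.imwrite('pics/z5.png',np.hstack(out))
E
```

```text
(no output)
```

View pics/z5.png

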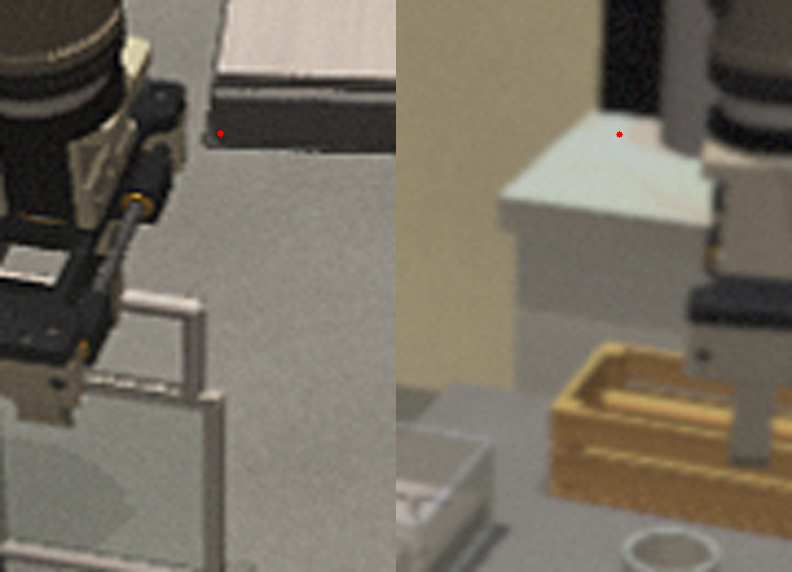

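```bash
cat >> h.py <<'E'
def cappos(phi,z,off=5):
    a=np.radians(phi); x=np.array([-np.sin(a),np.cos(a),0]); return -off*x+[0,0,z]
E
python3 -c "
from h import *
show(); print(rel(cappos(-33,350),-33))"
```

```text
8.92 [501.4 -67.6 348.6] [ 3.142 -0.     0.201] F [-0.1 -0.6  0. ] M [ 0.02  0.12 -0.01] w 91.8 q [-0.29  0.24  1.25  0.    1.65  1.08]
(array([ 1.00e-02, -1.00e-02, -5.68e+01]), array([-32.1,  15.5,  -1.4]))
```

{"name": "send_rows", "arguments": {
  "targets": [
    [[0,0,-57,-32,15.5,0,-1],[0,0,-57,-32,15.5,0,-1],[0,0,-57,-32,15.5,0,-1],[0,0,-57,-32,15.5,0,-1],[0,0,-57,-32,15.5,0,-1]]
  ]
}}

```text
time: 9.33
tool_pos: [473.0, -89.4, 348.6]
tcp_rot: [3.141, -0.0, 0.83]
contact_force: [0.7, -0.3, -0.2]
grip_width: 91.6
```

{"name": "send_rows", "arguments": {
  "targets": [
    [[0,0,-21.2,0,0,0,-1],[0,0,-21.2,0,0,0,-1],[0,0,-21.2,0,0,0,-1],[0,0,-21.2,0,0,0,-1]]
  ]
}}

```text
time: 9.67
tool_pos: [473.1, -89.3, 348.5]
tcp_rot: [3.142, 0.0, 1.198]
contact_force: [0.7, -0.0, 0.4]
grip_width: 91.8
```

```bash
python3 - <<'E'
from h import *
show(); print(rel(cappos(-33,130),-33))
im=capture('wrist')[:,:,::-1].copy(); m=camera_model('wrist'); S=st(*P)
print([(d['location'],round(d['conf'],2)) for d in boxes_of('cap_center','wrist')],proj(S([0,0,103]),m))
r=regions_of('cap_center','wrist')
for d in r: print(d['conf'],d['region'].sum(),d['location'])
a=np.linspace(0,2*np.pi,40)
for z in(84,122):
    for q in proj(S(np.stack([25*np.cos(a),25*np.sin(a),0*a+z],1)),m): cv2.circle(im,(int(round(q[1])),int(round(q[0]))),1,(0,0,255),-1)
cv2.imwrite('pics/w6.png',im); cv2.imwrite('pics/w6z.png',cv2.resize(im[120:300,220:420],None,fx=3.3,fy=3.3))
E
```

```text
9.67 [473.1 -89.3 348.5] [3.142 0.    1.198] F [ 0.7 -0.   0.4] M [-0.    0.05 -0.01] w 91.8 q [-0.35  0.19  1.32 -0.    1.64  0.03]
(array([0.  , 0.  , 0.37]), array([ 1.000e-01, -0.000e+00,  2.185e+02]))
[([187.9, 322.2], 0.97), ([327.8, 509.3], 0.56), ([23.8, 383.1], 0.26)] [[188.64526017 320.59486521]]
0.65 1982 [186.0, 319.8]
```

View pics/w6.png

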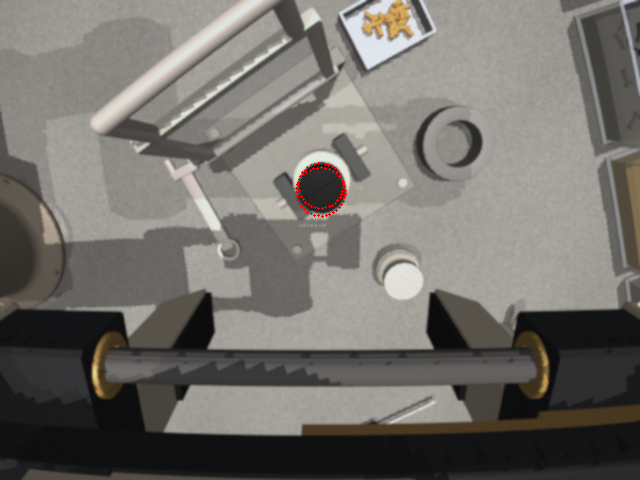

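{"name": "send_rows", "arguments": {
  "targets": [
    [[0,0,0.4,0,0,40,-1],[0,0,0.4,0,0,80,-1],[0,0,0.4,0,0,120,-1],[0,0,0.4,0,0,160,-1],[0,0,0.4,0,0,195,-1]]
  ]
}}

```text
time: 10.23
tool_pos: [472.3, -88.9, 151.4]
tcp_rot: [-3.141, -0.0, 1.184]
contact_force: [-0.0, -0.6, 0.2]
grip_width: 92.3
```

{"name": "send_rows", "arguments": {
  "targets": [
    [[0,0,0,0,0,15,-1],[0,0,0,0,0,24,-1],[0,0,0,0,0,24,-1]]
  ]
}}

```text
time: 10.48
tool_pos: [472.3, -88.9, 128.0]
tcp_rot: [-3.138, 0.0, 1.185]
contact_force: [0.2, -0.7, 0.1]
grip_width: 91.6
```

```bash
python3 - <<'E'
from h import *
show(); print(rel(cappos(-33,66),-33))
im=capture('wrist')[:,:,::-1].copy(); m=camera_model('wrist'); S=st(*P)
a=np.linspace(0,2*np.pi,40)
for z in(122,):
    for q in proj(S(np.stack([25*np.cos(a),25*np.sin(a),0*a+z],1)),m): cv2.circle(im,(int(round(q[1])),int(round(q[0]))),1,(0,0,255),-1)
s=capture('scene')[:,:,::-1]; d=capture('side')[:,:,::-1]
cv2.imwrite('pics/w7.png',np.hstack([cv2.resize(im,(400,300)),np.zeros((300,400,3),np.uint8)]))
top=cv2.resize(im,(800,600)); 
cv2.imwrite('pics/w7.png',im)
cv2.imwrite('pics/s7.png',np.hstack([cv2.resize(s[130:290,190:330],(400,457)),cv2.resize(d[120:280,300:440],(400,457))]))
E
```

```text
10.48 [472.3 -88.9 128. ] [-3.138  0.     1.185] F [ 0.2 -0.7  0.1] M [0.   0.02 0.05] w 91.6 q [-0.35  0.33  1.74  0.    1.07  0.04]
(array([-0.18,  0.01, -0.37]), array([ 0.1,  1. , 62. ]))
```

View pics/w7.png

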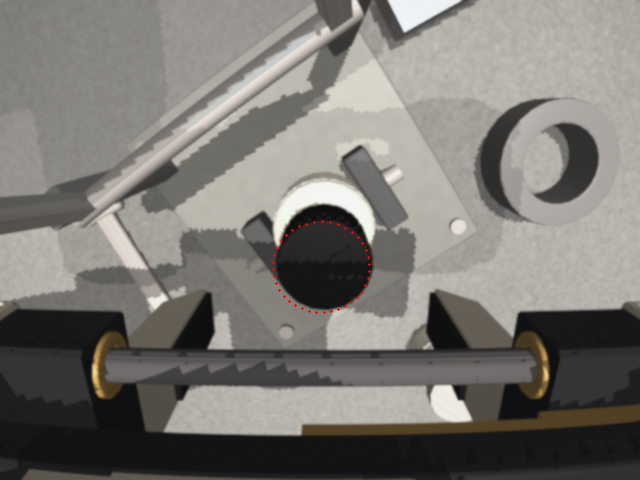

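View pics/s7.png

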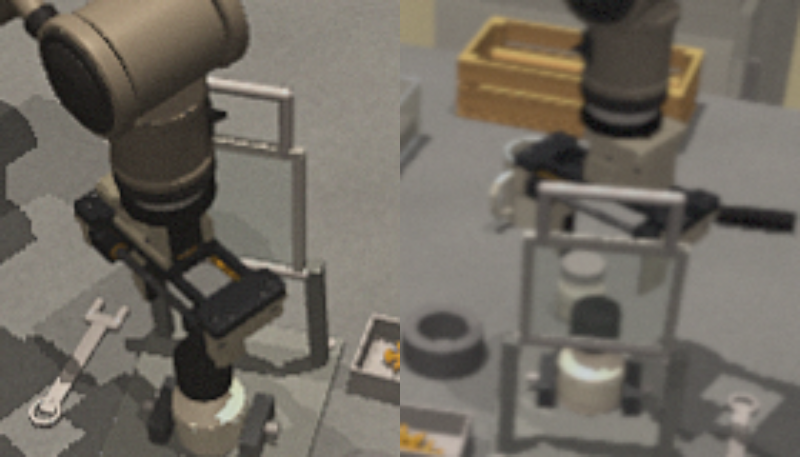

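{"name": "send_rows", "arguments": {
  "targets": [
    [[0,0,-0.4,0,1,20,-1],[0,0,-0.4,0,1,40,-1],[0,0,-0.4,0,1,52,-1],[0,0,-0.4,0,1,60,-1],[0,0,-0.4,0,1,60,-1]]
  ]
}}

```text
time: 11.05
tool_pos: [474.0, -89.6, 69.3]
tcp_rot: [-3.141, 0.0, 1.194]
contact_force: [0.0, 0.7, -0.9]
grip_width: 91.8
```

```bash
python3 - <<'E'
from h import *
show(); print(rel(cappos(-33,66),-33))
im=capture('wrist')[:,:,::-1].copy()
s=capture('scene')[:,:,::-1]; d=capture('side')[:,:,::-1]
cv2.imwrite('pics/w8.png',im)
cv2.imwrite('pics/s8.png',np.hstack([cv2.resize(s[190:290,210:300],(400,444),interpolation=cv2.INTER_CUBIC),cv2.resize(d[180:280,320:410],(400,444),interpolation=cv2.INTER_CUBIC)]))
E
```

```text
11.05 [474.  -89.6  69.3] [-3.141  0.     1.194] F [ 0.   0.7 -0.9] M [-0.01  0.06 -0.04] w 91.8 q [-0.35  0.41  1.81  0.    0.92  0.03]
(array([-0.02,  0.  ,  0.11]), array([ 0.1, -1.1,  3.3]))
```

View pics/w8.png

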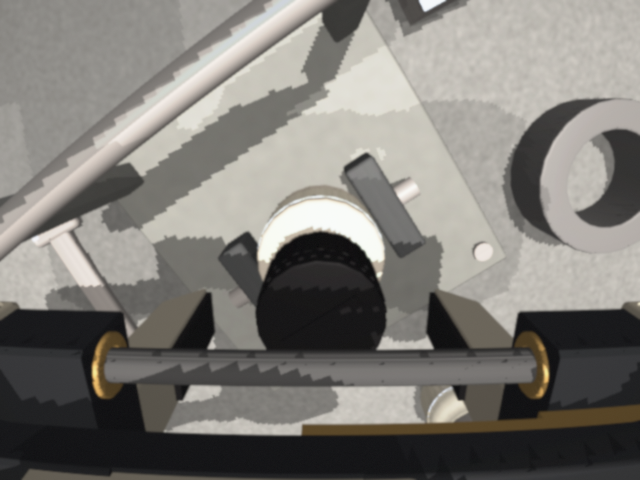

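View pics/s8.png

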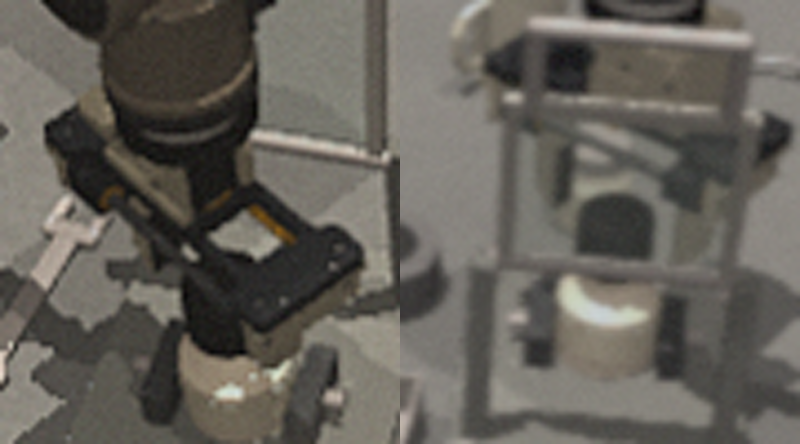

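{"name": "send_rows", "arguments": {
  "targets": [
    [[0,0,0,0,-1,3,1],[0,0,0,0,-1,3,1],[0,0,0,0,-1,3,1],[0,0,0,0,-1,3,1],[0,0,0,0,-1,3,1]]
  ]
}}

```text
time: 11.62
tool_pos: [473.3, -89.3, 66.7]
tcp_rot: [3.141, -0.0, 1.194]
contact_force: [-0.2, -0.4, 0.3]
grip_width: 63.3
```

{"name": "send_rows", "arguments": {
  "targets": [
    [[0,0,0,0,0,0,1],[0,0,0,0,0,0,1],[0,0,0,0,0,0,1],[0,0,0,0,0,0,1]]
  ]
}}

```text
time: 11.95
tool_pos: [474.0, -89.5, 66.8]
tcp_rot: [3.14, -0.0, 1.194]
contact_force: [3.1, -1.6, -1.5]
grip_width: 49.4
```

```bash
python3 - <<'E'
from h import *
show(); print(rel(cappos(-33,66),-33))
im=capture('wrist')[:,:,::-1].copy()
cv2.imwrite('pics/w9.png',im)
E
```

```text
11.95 [474.  -89.5  66.8] [ 3.14  -0.     1.194] F [ 3.1 -1.6 -1.5] M [-0.17 -0.46 -0.09] w 49.4 q [-0.35  0.41  1.81  0.    0.91  0.03]
(array([ 0.11, -0.01,  0.13]), array([ 0. , -1. ,  0.8]))
```

View pics/w9.png

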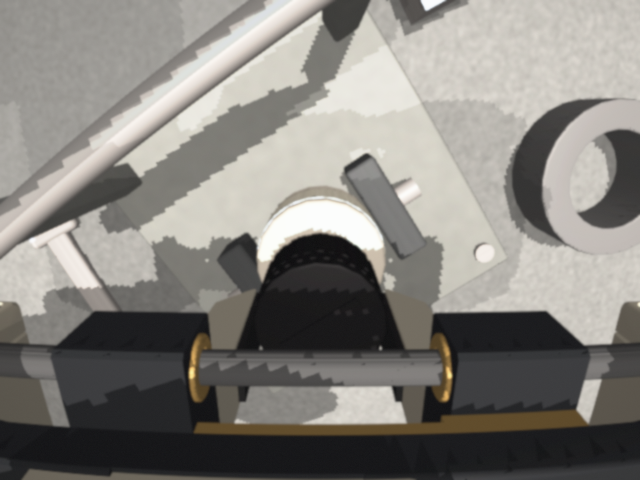

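{"name": "send_rows", "arguments": {
  "targets": [
    [[0,0,0,0,0,3,1],[0,0,0,0,0,6,1],[0,0,0,0,0,8,1],[0,0,0,0,0,8,1],[0,0,0,0,0,8,1]]
  ]
}}

```text
time: 12.42
tool_pos: [474.0, -89.5, 59.5]
tcp_rot: [3.139, -0.0, 1.194]
contact_force: [-0.1, -0.6, 9.3]
grip_width: 49.6
```

```bash
python3 - <<'E'
from h import *
show(); 
E
```

```text
12.42 [474.  -89.5  59.5] [ 3.139 -0.     1.194] F [-0.1 -0.6  9.3] M [-0.01 -0.11 -0.01] w 49.6 q [-0.35  0.42  1.82 -0.    0.89  0.03]
```

{"name": "send_rows", "arguments": {
  "targets": [
    [[0,0,-6.8,0,0.6,0.7,1],[0,0,-13.6,0.1,1.2,0.7,1],[0,0,-20.4,0.3,1.7,0.7,1],[0,0,-27.2,0.6,2.3,0.7,1],[0,0,-34,0.9,2.8,0.7,1]]
  ]
}}

```text
time: 12.83
tool_pos: [476.8, -89.6, 58.9]
tcp_rot: [3.14, 0.001, 1.793]
contact_force: [1.0, 0.1, 10.2]
grip_width: 49.6
```

```bash
python3 - <<'E'
from h import *
show(); print(rel(cappos(0,58),0))
E
```

```text
12.83 [476.8 -89.6  58.9] [3.140e+00 1.000e-03 1.793e+00] F [ 1.   0.1 10.2] M [ 0.02 -0.07 -0.01] w 49.6 q [-0.34  0.43  1.82  0.    0.89 -0.57]
(array([0.11, 0.06, 1.47]), array([ 0.4, -0.9,  0.9]))
```

{"name": "send_rows", "arguments": {
  "targets": [
    [[0,0,-6.8,0,0.6,0,1],[0,0,-13.6,0.1,1.2,0,1],[0,0,-20.4,0.3,1.7,0,1],[0,0,-27.2,0.6,2.3,0,1],[0,0,-34.5,0.9,2.8,0,1]]
  ]
}}

```text
time: 13.25
tool_pos: [479.3, -88.2, 58.9]
tcp_rot: [3.141, 0.002, 2.393]
contact_force: [1.0, 0.6, 10.3]
grip_width: 49.3
```

```bash
python3 - <<'E'
from h import *
show(); print(rel(cappos(33,58),33))
im=capture('wrist')[:,:,::-1].copy()
cv2.imwrite('pics/w10.png',im)
E
```

```text
13.25 [479.3 -88.2  58.9] [3.141e+00 2.000e-03 2.393e+00] F [ 1.   0.6 10.3] M [0.07 0.03 0.01] w 49.3 q [-0.34  0.43  1.81  0.    0.9  -1.16]
(array([0.05, 0.11, 2.83]), array([ 0.7, -0.6,  0.9]))
```

View pics/w10.png

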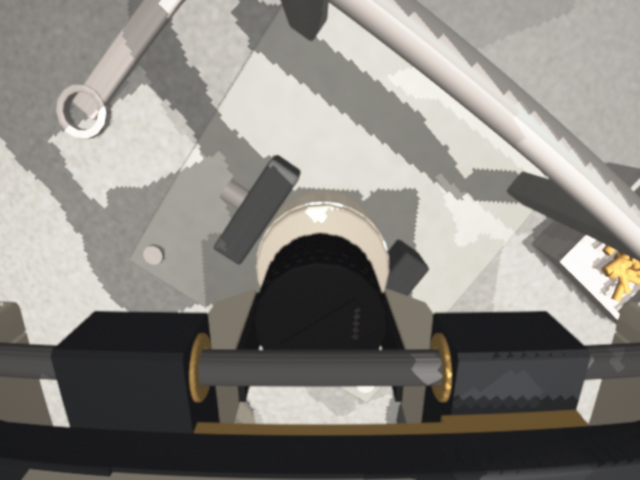

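```bash
python3 - <<'E'
import cv2,numpy as np
L=[('wrist5',218,331,26),('w7',262,323,50),('w9',300,321,64),('w10',300,321,64)]
o=[]
for n,r,c,h in L:
    im=cv2.imread(f'pics/{n}.png')[r-h:r+h,c-h:c+h]; o.append(np.clip(cv2.resize(im,(200,200),interpolation=cv2.INTER_CUBIC).astype(float)*3,0,255))
cv2.imwrite('pics/z10.png',np.hstack(o))
E
```

```text
[ WARN:0@0.075] global loadsave.cpp:1063 imwrite_ Unsupported depth image for selected encoder is fallbacked to CV_8U.
```

View pics/z10.png

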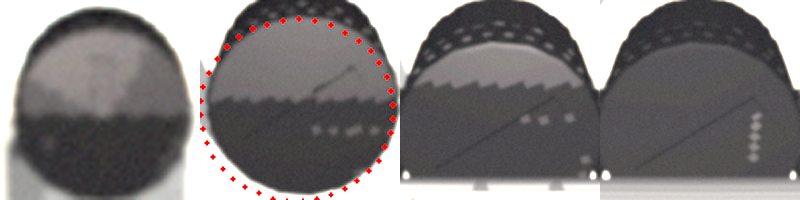

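{"name": "send_rows", "arguments": {
  "targets": [
    [[0,0,0,0,0,-4,1],[0,0,0,0,0,-10,1],[0,0,0,0,0,-18,1],[0,0,0,0,0,-28,1],[0,0,0,0,0,-40,1]]
  ]
}}

```text
time: 13.72
tool_pos: [477.2, -87.4, 97.5]
tcp_rot: [-3.14, -0.003, 2.387]
contact_force: [-0.2, 0.6, -0.5]
grip_width: 49.4
```

```bash
python3 - <<'E'
from h import *
show(); a=capture('scene')[:,:,::-1]; b=capture('side')[:,:,::-1]
cv2.imwrite('pics/s11.png',np.hstack([cv2.resize(a[170:290,200:310],(400,436),interpolation=cv2.INTER_CUBIC),cv2.resize(b[160:280,310:420],(400,436),interpolation=cv2.INTER_CUBIC)]))
E
```

```text
13.72 [477.2 -87.4  97.5] [-3.140e+00 -3.000e-03  2.387e+00] F [-0.2  0.6 -0.5] M [-0.01 -0.09 -0.  ] w 49.4 q [-0.34  0.38  1.77  0.    1.   -1.16]
```

View pics/s11.png

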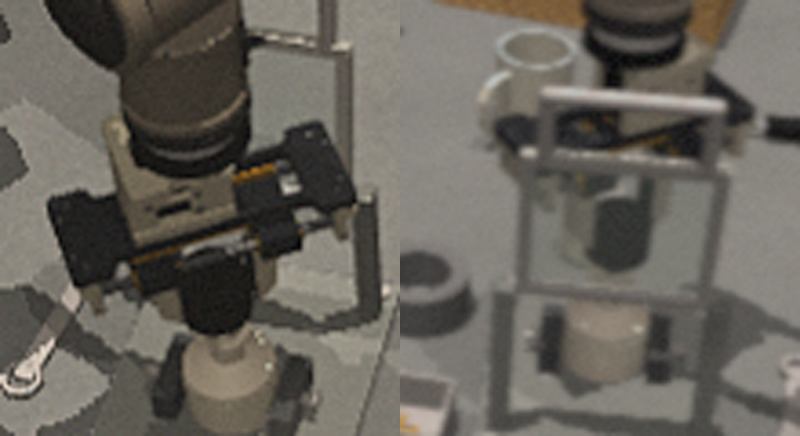

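{"name": "send_rows", "arguments": {
  "targets": [
    [[0,0,0,0,0,-15,1],[0,0,0,0,0,-32,1],[0,0,0,0,0,-48,1],[0,0,0,0,0,-58,1],[0,0,0,0,0,-63,1]]
  ]
}}

```text
time: 14.23
tool_pos: [478.5, -87.9, 161.3]
tcp_rot: [3.141, 0.0, 2.387]
contact_force: [-0.5, -0.2, -0.6]
grip_width: 49.5
```

{"name": "send_rows", "arguments": {
  "targets": [
    [[0,0,0,0,0,0,1],[0,0,0,0,0,0,1],[0,0,0,0,0,0,1],[0,0,0,0,0,0,1],[0,0,0,0,0,0,1]]
  ]
}}

```text
time: 14.65
tool_pos: [478.2, -87.8, 160.1]
tcp_rot: [-3.141, -0.001, 2.387]
contact_force: [-0.2, -0.0, 0.1]
grip_width: 49.2
```

```bash
python3 - <<'E'
from h import *
o=show(); S=st(*P); zc=103+o['tool_pos'][2]-66.8; print('cap z',zc, rel(cappos(35,0),35))
for n in('scene','side'):
    im=capture(n); m=camera_model(n)
    for l,p in(('cap_center',[0,0,zc]),('mouth',[0,0,100]),('cover_bar',bar(1.75))):
        print(n,l,[(d['location'],round(d['conf'],2)) for d in place_of(l,n)][:2],proj(S(p),m)[0].round(1))
    cv2.imwrite(f'pics/{n}12.png',im[:,:,::-1])
a=cv2.imread('pics/scene12.png');b=cv2.imread('pics/side12.png')
cv2.imwrite('pics/s12.png',np.hstack([cv2.resize(a[130:290,190:330],(400,457)),cv2.resize(b[120:280,300:440],(400,457))]))
E
```

```text
14.65 [478.2 -87.8 160.1] [-3.141e+00 -1.000e-03  2.387e+00] F [-0.2 -0.   0.1] M [ 0.07 -0.09  0.06] w 49.2 q [-0.34  0.3   1.68  0.    1.16 -1.16]
cap z 196.32263657605273 (array([-0.03, -0.07,  0.49]), array([ -0.6,   0.2, 160.1]))
scene cap_center [([306.6, 319.8], 0.67), ([234.4, 258.2], 0.57)] [234.3 257.5]
scene mouth [([259.4, 259.7], 0.65), ([156.6, 265.0], 0.19)] [258.7 261.4]
scene cover_bar [([160.4, 268.9], 0.75), ([220.5, 267.3], 0.58)] [159.7 268.2]
side cap_center [([203.4, 373.7], 0.62)] [205.5 370.7]
side mouth [([229.8, 365.5], 0.58)] [233.6 367.8]
side cover_bar [([189.6, 372.5], 0.87)] [187.3 372.9]
```

View pics/s12.png

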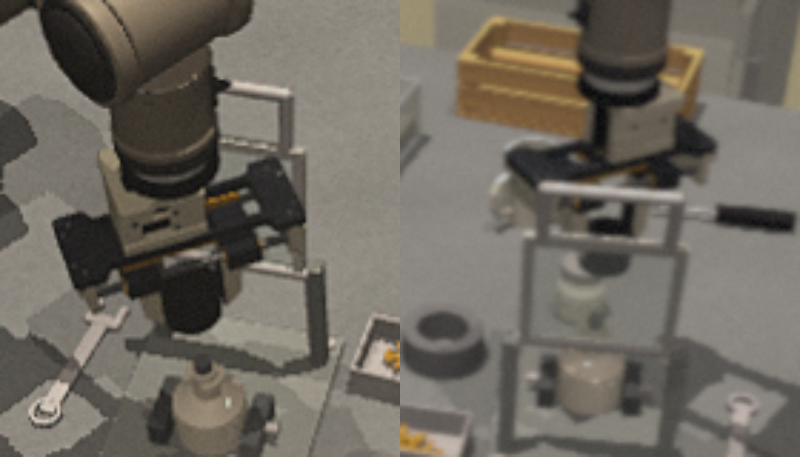

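The cap is held upright above the mouth at about 196 mm. The cover is still open and everything is at rest.

```bash
python3 -c "
from plant import *
print(close_job())"
```

```text
the job is handed in; nothing more can be done
None
```

The job is handed in: the cover is on its open stop, and the cap is off the bottle and still held in the gripper above the mouth. No verdict was reported.

- **Cover:** I gripped the bar and swung it up slowly. A force jump of about 18 N showed it meeting the stop, with the bar exactly where 1.75 rad puts it. In the last pictures the bar was still within 3 px of that position.
- **Cap:** I pressed it down about 8 mm by the arm's reading, with 10 N pushing back, and twisted it 68–69° anticlockwise. A line on the cap turned with the gripper, so it did not slip.
- **Final state:**
  - The cap centre is at about 196 mm by the arm's reading, which leaves roughly 77 mm between its underside and the mouth. The pictures support this to within 3 px.
  - It is upright and within about 1 mm of the bottle's axis by the arm's reading.
  - The grip opening is 49 mm, the outside force is about zero, and it was handed in at about 15 s.
- **Bystanders:** those visible in the last pictures looked unmoved. I did not measure each one.

**Disagreements and a failed step:**
- The visible fingertips sat about 27 mm above the reported TCP, so my first close on the bar grasped nothing. I corrected for this in every later move.
- The place network had one false cap detection with a higher score than the true one, which I ruled out against the picture.

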